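# Pin and lock the indexing table at its next station

## Robot

A 6-joint arm with a two-finger parallel gripper is mounted at the origin on a cart in front of the work surface, level with it; the furniture and walls round the work are solid. World frame = base frame: x ahead of the robot, y to its left, z up, the work surface at z = 0. Lengths are in mm, angles in rad, forces in N, time in s.
With the tool pointing down it reaches from about 350 to 775 mm from the base axis. Payload 7.3 kg.
Tool frame: the origin (TCP) lies on the mounting face of the last link; the fingertips stand 178 mm ahead of it and the grasp point (between the pads) lies 159 mm ahead of it (bot.grip_point_offset is the distance from the TCP to the grasp point, in mm); x points along the fingers, y is the direction in which the jaws open and shut, and the axes are right-handed (so a half turn about x gives the same grasp; the last joint's range is limited). The gripper opens to 92 mm and grips with 3 to 60 N. Pads are 19 mm wide; open, the fingers measure 130 mm over their backs; the gripper's body (75 mm by 190 mm) begins 47 mm behind the grasp point.
Start: joints at [-1.438, 0.342, 1.524, -0, 1.275, -0.146], TCP at [144.501, -504.725, 404.741] pointing down, gripper open.
Joint ranges: [-2.53, 2.53], [-0.77, 2.02], [0.04, 2.7], [-1, 4.14], [0.28, 2.66], [-3.11, 3.11]. Speed limits (rad/s): [2.57, 2.57, 3.14, 3.14, 3.14, 3.14].

## Interface

Orientations are given as [roll, pitch, yaw] about the fixed x, y, z axes, in that order (R = Rz(yaw) Ry(pitch) Rx(roll)).
In Python, from plant import bot gives the robot as it stands.
- The arm moves only by the tool arm_command, never from a script. Its argument "moves" is a list of rows, each a list of 5 numbers: the shift along the tool's x, y, z in cm, then the turn about the tool's x in degrees, then the opening, from 0 (shut) to 1 (fully open). A call has 1 to 10 rows; each row is the pose to reach, as a shift and turn from the pose measured when the call began, along the tool's axes at that moment; what a row does not reach only later rows make up. A row lasts 1/10 s, in which the tool goes at most 50 mm and 8.59 degrees, less where a joint would pass 70% of its speed; a pose out of reach is approached as far as the arm can. A call with a gripper value outside its range is refused whole. The fingers move at their own pace and stop on an object; the grip force is fixed at half the most. Time passes only in rows, so rows that repeat a pose let the fingers close. It gives the time, the measured TCP pose, the force and the opening at its end, in the units of the state.
- bot.get_obs(): the state, without advancing time (a new reading comes with each control period).
- bot.capture(name): name is "scene" or "top"; returns a dict with "frame" (480x640x3 uint8, blue, green, red), "K" (3x3 intrinsics, pixels), "origin" and "orientation" of the camera in the world. Camera axes: x right, y down, z forward; pixel columns grow to the right and rows downward; lengths in mm; the calibration is good to about 2 mm. A picture is of the moment at which its call begins. There is no depth.
- bot.close_job(): hands the job in, once; it reports no verdict.
The state is a dict: "time": time; "joint_positions": joint angles; "dq": joint speeds; "tau": joint torques, N m; "tool_pos": TCP position; "tcp_rot": TCP orientation; "contact_force": force on the tool from outside, world axes, zero at the start; "moment": the same for the moment, N m; "grip_width": finger opening in mm.
Only numpy, scipy, OpenCV 4.12 (cv2) and the standard library are available. Lean on these libraries where they do the work, as an engineer would, in place of code of your own. Each camera call takes 0.05 s, during which the arm holds its last target.

## Task

The hexagonal blank is to be sanded on its next flat, so lock the indexing table: take the red-headed index pin out of the wooden block and put it down through the table's bush, turn the table until the pin drops home into an index hole, then twist the pin a quarter turn clockwise until it clicks past its spring and is locked. Let go of it, and leave the things lying round the work where they are.

Things in the scene. Friction and masses are not known exactly. Their poses are not given: they have to be found in the camera images.
- index_table: Blue round indexing table bolted to the bench: housing 220 mm across, closed cover 36 mm above the bench, four feet reaching 133 mm from the axis. Origin on its turning axis at bench level, z up. The steel bush stands on the cover 92 mm along its +y.
- axis_top (a point): Turning axis at the top (46 mm high) of the aluminium platen, 124 mm across, with a hexagonal blank and bolt up to 73 mm high. It turns either way, rubbing with 0.08 N m, and stays put. Under the cover it carries the index plate: top 24 mm above the bench, six 15 mm holes 60 degrees apart, out of sight, their places relative to the knob unknown, none below the bush at the start.
- bush_mouth (a point): Centre of the top of the upright steel bush, 56 mm above the bench; 40 mm across, bore 13.6 mm. Two keyways (white dots) along the table's +y and -y, 8 mm wide, reach 14.5 mm from the bush axis. A pin let go in the bush stands on the index plate and drops 14 mm by its weight when a slowly turned (below 0.4 rad/s) hole comes under it; this blocks the platen.
- bush_chamber (a point): Middle of the bayonet chamber in the bush, 40 mm above the bench, below the 12 mm deep keyed rim. With the pin home its cross pin can turn here 90 degrees clockwise, seen from above, from the keyways to a stop along the table's x (red dots), past two spring balls at about 63 degrees (about 0.07 N m). Counter-clockwise is blocked.
- knob (a point): Middle of the upright black crank knob, fixed on the platen: 18 mm across, 61 to 107 mm above the bench, this point 88 mm up and 51 mm from the axis. Moved round the axis it turns the table. At the start it is on the side away from the bush, 3.66 to 4.37 rad counter-clockwise from the table's +x (bush at 1.57).
- pin_block: Hardwood block 66 x 130 x 45 mm screwed to the bench, origin at the centre of its underside. The index pin hangs loosely in a 15 mm hole, 35 mm deep, 34 mm along the block's +y; a dark hex key, 81 mm high, is fixed in it 42 mm along -y.
- index_pin: Loose steel index pin, about 0.12 kg, 96 mm long, origin at the centre of its tip, z up to the head. Shank 12 mm, nose tapered over 8 mm to 4.4 mm wide. Cross pin 5 mm thick, 24 mm long, along its y, 30 mm above the tip; it rests on the block at the start. Tip height above the bench: 24 mm standing on the index plate (cross pin then inside the keyways), 10 mm when home.
- wing (a point): Middle of the red grip wing of the index pin, on its axis 83 mm above the tip: 10 mm thick along the pin's x, 32 mm wide along its y (as the cross pin), from 66 to 96 mm above the tip.
- plane_block: Block plane, 46 x 140 x 50 mm high, grey body with a light cap, origin under its centre; a bystander.
- offcut_2: Hardwood offcut 39 x 110 x 19 mm, origin under its centre; a bystander.
- sanding_block: Black hand sanding block 64 x 115 x 43 mm, origin under its centre; a bystander.
Not all that is in view belongs to the job. Of the things that look like the index_pin, the smallest one is meant.

How it is judged:
By the outcome, as a careful person would: the job done as asked, in the order asked, and still so for the second after the job is handed in, with the robot touching nothing.
It also fails if it takes over 67 s, if anything falls off the work surface, if the arm or the gripper's body presses on something with over 40 N, if the wrist force passes 120 N, or if a joint passes its speed limit or range.

## Working session

There is one attempt and no reset: what is moved stays moved. The work goes in short steps, Python scripts to look and compute and a tool call to move; the robot and the scene stay as the last step left them, time stands still between calls to the robot, and variables do not carry over. Pictures are saved under pics/ and viewed, and the job is handed in when it is done.

Besides the shell and the picture viewer there is one more tool, called as name(argument=value, ...) on one line, values as JSON. arm_command: Moves the arm, as the interface text tells. Its arguments: {"type":"object","properties":{"moves":{"type":"array"}},"required":["moves"]}

```bash
mkdir -p pics; ls
python3 - <<'E'
from plant import bot
import cv2
print(bot.get_obs())
for n in("scene","top"):
    c=bot.capture(n); cv2.imwrite(f"pics/{n}0.png",c["frame"]); print(n,c["K"],c["origin"],c["orientation"])
E
```

```text
pics
{'time': 0.0, 'joint_positions': array([-1.43801756e+00,  3.42746959e-01,  1.52505764e+00,  3.81263695e-05,
        1.27536730e+00, -1.45981122e-01]), 'dq': array([-7.33613571e-05,  1.22896005e-03,  9.54092263e-06,  9.82850341e-04,
       -2.62050987e-04,  2.93551181e-04]), 'tau': array([ 2.26861830e-04, -4.31240916e+01, -2.44219261e+01,  7.17903790e-02,
        5.59670012e-02, -1.20004215e-04]), 'tool_pos': array([ 144.47835425, -504.58530721,  404.01797679]), 'tcp_rot': array([-1.73985839,  1.56921666,  1.68048302]), 'contact_force': array([-1.43643138,  0.40756784, -0.3401766 ]), 'moment': array([-0.06052102, -0.04538921, -0.00363325]), 'grip_width': 91.68280013966182}
scene [[612.87409302   0.         324.45040385]
 [  0.         612.87409302 240.36791838]
 [  0.           0.           1.        ]] [-576.48703968 -666.29472509  989.11633516] [-2.1956425  -0.01359997 -0.99508378]
top [[537.0552386    0.         317.05737415]
 [  0.         537.0552386  234.40617984]
 [  0.           0.           1.        ]] [ 183.95155471   36.80717454 1369.3679894 ] [-2.91612499  0.00635522 -1.67318392]
```

View pics/scene0.png

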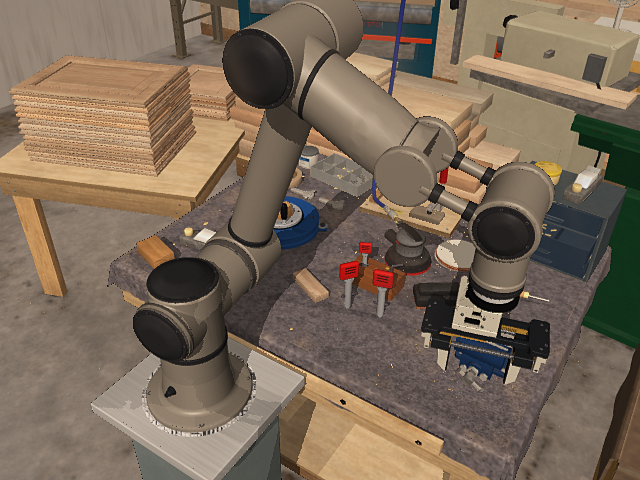

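View pics/top0.png

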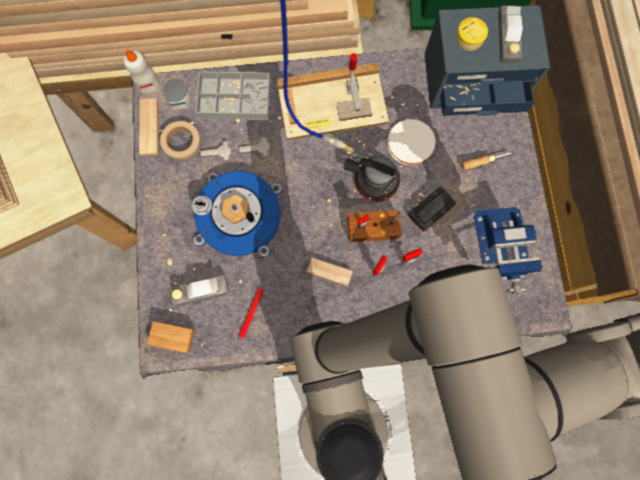

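Top view: the table is at (237,213), with the bush at (201,205) and the knob at (251,216). The pin block is at (374,226), with the small red wing at (363,220). Two larger decoy pins stand at (380,265) and (412,255). I'll zoom in next.

```bash
cat > h.py <<'E'
import numpy as np, cv2
from scipy.spatial.transform import Rotation as R
from plant import bot
def ray(c,u,v):
    d=R.from_euler('xyz',c["orientation"]).as_matrix()@np.linalg.inv(c["K"])@np.array([u,v,1.]); return np.array(c["origin"]),d/np.linalg.norm(d)
def onz(c,u,v,z):
    o,d=ray(c,u,v); return o+d*(z-o[2])/d[2]
def proj(c,p):
    q=R.from_euler('xyz',c["orientation"]).as_matrix().T@(np.array(p,float)-c["origin"]); q=c["K"]@q; return q[:2]/q[2]
def crop(c,x0,y0,x1,y1,s,name):
    cv2.imwrite("pics/"+name,cv2.resize(c["frame"][y0:y1,x0:x1],None,fx=s,fy=s,interpolation=cv2.INTER_CUBIC))
E
python3 - <<'E'
from h import *
t=bot.capture("top"); s=bot.capture("scene")
crop(t,180,160,290,260,7,"t1.png"); crop(t,330,180,440,280,7,"t2.png"); crop(s,250,180,410,320,5,"s1.png")
print(proj(t,[0,0,0]),proj(s,[0,0,0]), proj(t,bot.get_obs()["tool_pos"]))
for n,u,v,z in(("bush",201,205,56),("plat",236,211,46),("wing",363,220,115),("block",374,226,45)): print(n,onz(t,u,v,z))
E
```

```text
[343.66274915 433.89003004] [199.03197215 388.0679575 ] [630.32681928 348.17041629]
bush [591.45807626 300.20780873  56.        ]
plat [569.30768122 213.96370822  46.        ]
wing [494.9313662  -98.42986122 115.        ]
block [ 493.78577856 -131.81739645   45.        ]
```

View pics/t1.png

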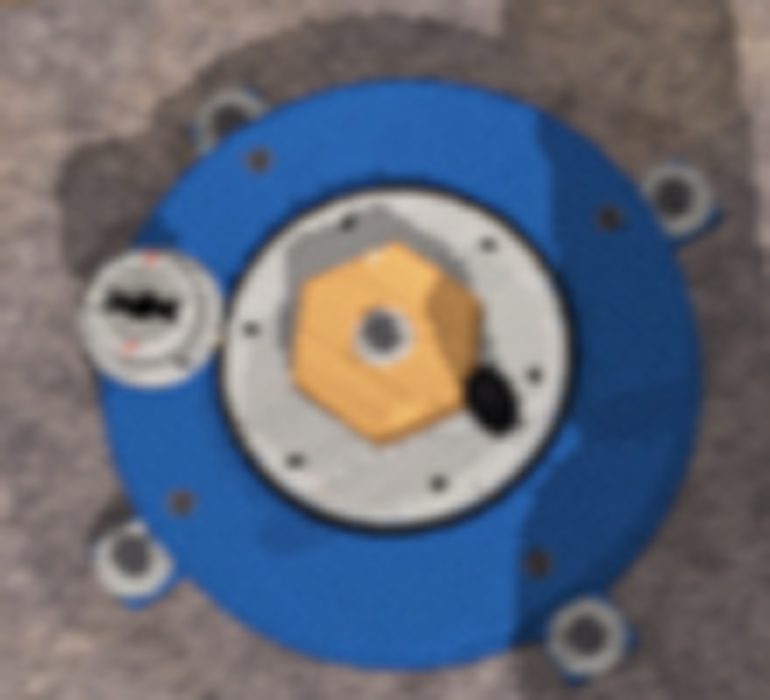

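View pics/t2.png

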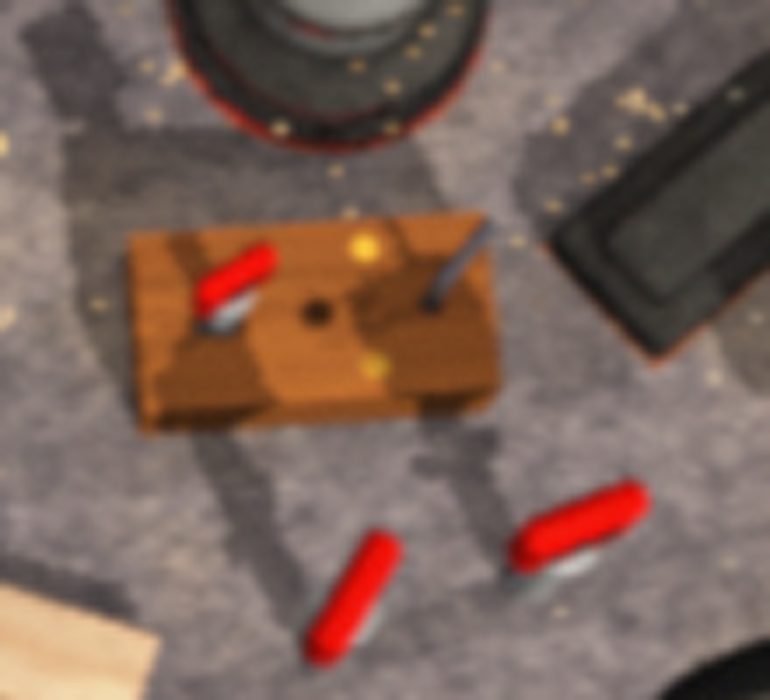

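View pics/s1.png

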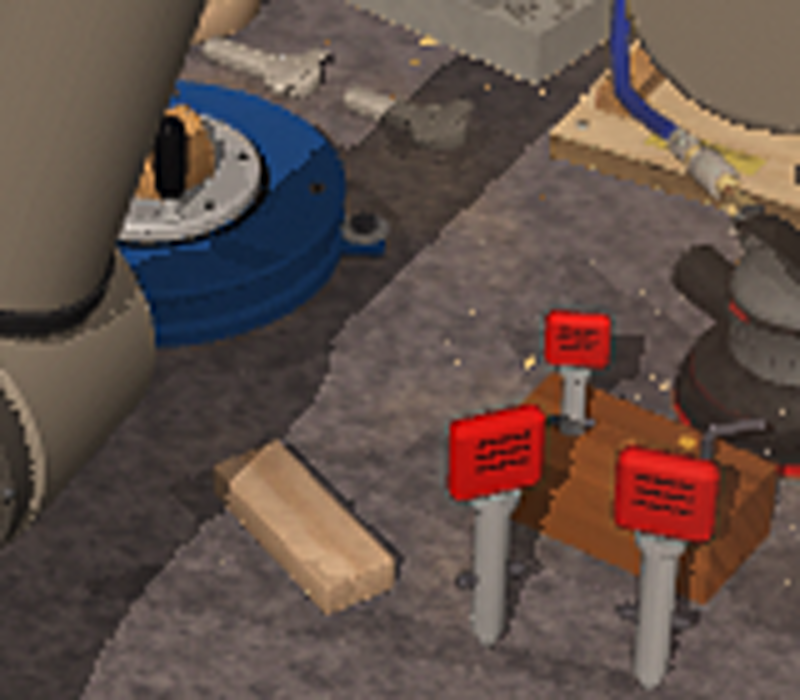

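```bash
cat >> h.py <<'E'
def tri(c1,p1,c2,p2):
    o1,d1=ray(c1,*p1); o2,d2=ray(c2,*p2)
    A=np.stack([d1,-d2],1); k=np.linalg.lstsq(A,o2-o1,rcond=None)[0]
    a=o1+d1*k[0]; b=o2+d2*k[1]; return (a+b)/2,np.linalg.norm(a-b)
def redmask(f):
    h=cv2.cvtColor(f,cv2.COLOR_BGR2HSV); return (((h[...,0]<6)|(h[...,0]>174))&(h[...,1]>190)&(h[...,2]>110)).astype(np.uint8)
def comps(m,minA=12):
    n,l,st,c=cv2.connectedComponentsWithStats(m); return [(i,st[i],c[i]) for i in range(1,n) if st[i][4]>=minA],l
E
python3 - <<'E'
from h import *
t=bot.capture("top"); s=bot.capture("scene")
P={}
for n,c in(("top",t),("scene",s)):
    cs,l=comps(redmask(c["frame"]))
    for i,st,ce in cs:
        if n=="scene" or 330<ce[0]<440: print(n,i,st,ce, cv2.minAreaRect(np.argwhere(l==i)[:,::-1].astype(np.float32)))
        P[n,i]=ce
for k,v in P.items():
  if k[0]=="top":
    for k2,v2 in P.items():
      if k2[0]=="scene":
        p,e=tri(t,v,s,v2)
        if e<8 and 60<p[2]<200: print(k,k2,p.round(1),round(e,1))
# wood block top in top view
h=cv2.cvtColor(t["frame"],cv2.COLOR_BGR2HSV)
f=t["frame"]
# bush, platen
cir=[]
sub=h[190:250,185:290]
m=((h[...,1]<60)&(h[...,2]>120)).astype(np.uint8); m[:190]=0;m[250:]=0;m[:,:188]=0;m[:,265:]=0
cs,l=comps(m,30)
for i,st,ce in cs:print("grey",st,ce)
E
```

```text
top 1 [350  54   7  16  87] [352.88505747  61.1954023 ] ((353.0, 61.5), (15.0, 6.0), 90.0)
top 2 [358 215  11  10  56] [362.89285714 219.19642857] ((362.84613037109375, 219.2307586669922), (4.465250015258789, 13.14768123626709), 60.2551155090332)
top 3 [403 249  19  12 109] [412.11009174 254.49541284] ((412.0, 254.50001525878906), (5.756555080413818, 20.055095672607422), 68.19859313964844)
top 4 [374 256  13  19  98] [379.86734694 264.96938776] ((379.7940979003906, 265.17645263671875), (4.973458766937256, 20.06533432006836), 30.963756561279297)
scene 1 [362  35  34   6 120] [377.96666667  37.70833333] ((378.49658203125, 37.55862045288086), (33.11922073364258, 4.34542989730835), 3.3664608001708984)
scene 2 [401  39  31   5 107] [416.29906542  40.72897196] ((416.0184631347656, 40.66769027709961), (30.175689697265625, 3.550081253051758), 3.1798300743103027)
scene 4 [440 168   8  16  86] [443.73255814 175.73255814] ((443.6683349609375, 175.31683349609375), (6.169230937957764, 15.224069595336914), 5.7105937004089355)
scene 6 [359 242  13  12 124] [365.         247.31451613] ((365.0, 247.5), (11.0, 12.0), 90.0)
scene 7 [340 261  19  19 263] [348.68821293 269.83269962] ((349.0, 270.0), (18.0, 18.0), 90.0)
scene 10 [407 267  23   8  34] [417.32352941 272.41176471] ((418.35772705078125, 271.8115234375), (3.683643341064453, 23.06662368774414), 74.74488067626953)
scene 11 [373 269  21  19 297] [382.84175084 278.21885522] ((382.7320251464844, 278.2239990234375), (20.66126823425293, 16.09969139099121), 10.30484676361084)
('top', 1) ('scene', 4) [ 922.1 -123.2  106.2] 4.4
('top', 2) ('scene', 6) [ 501.7 -100.3   95. ] 0.7
('top', 3) ('scene', 11) [ 399.  -204.2  114.2] 0.1
('top', 4) ('scene', 7) [ 381.9 -124.8  114.3] 0.2
grey [ 188  190   73   45 1434] [227.17154812 210.47977685]
grey [188 216   8  26 138] [190.73913043 226.88405797]
grey [188 235  27  15 182] [198.6043956  244.69230769]
```

Run:
```python
from h import *
t=bot.capture("top"); f=t["frame"]; h=cv2.cvtColor(f,cv2.COLOR_BGR2HSV)
# pin wing dir
c=np.array([362.85,219.23]); d=np.array([np.cos(np.deg2rad(150.26)),np.sin(np.deg2rad(150.26))])*6.6
a,b=onz(t,*(c+d),108),onz(t,*(c-d),108); print("wing ends",a,b,np.linalg.norm(a-b),np.rad2deg(np.arctan2(*(b-a)[:2][::-1])))
# block corners (crop/7+off) top face
for z,pts in((45,[(130,237),(485,214),(497,384),(143,410)]),):
    q=[onz(t,330+u/7,180+v/7,z) for u,v in pts]; q=np.array(q); print("block",q.round(1),[np.linalg.norm(q[i]-q[i-1]).round(1) for i in range(4)],q.mean(0))
    ax=(q[0]+q[3]-q[1]-q[2])[:2]; ax/=np.linalg.norm(ax); ce=q.mean(0)[:2]; print("yaw +y dir",ax,"hole",ce+34*ax,"key",ce-42*ax)
print("pin base px",[onz(t,330+222/7,180+318/7,52)])
hk=onz(t,330+432/7,180+300/7,45);print("key base",hk)
# feet, platen, bush
q=np.array([onz(t,180+u/7,160+v/7,8) for u,v in((231,122),(674,198),(588,633),(135,553))]);print("feet",q.round(1),q.mean(0))
q2=onz(t,180+397/7,160+357/7,46);print("platen",q2)
b=onz(t,180+150/7,160+318/7,56);print("bush",b,np.linalg.norm((b-q2)[:2]),np.rad2deg(np.arctan2(*(b-q2)[:2][::-1])))
k=onz(t,180+484/7,160+380/7,107);k2=onz(t,180+497/7,160+410/7,61);print("knob top/bot",k,k2)
k=onz(t,180+491/7,160+400/7,84);print("knob",k,np.linalg.norm((k-q2)[:2]),np.arctan2(*(k-q2)[:2][::-1]))
```

```text
wing ends [491.93167815 -84.27438182 108.        ] [ 505.32116593 -113.87853761  108.        ] 32.49129765791385 -65.66351864485647
block [[ 532.2  -71.3   45. ]
 [ 527.3 -201.1   45. ]
 [ 463.8 -196.7   45. ]
 [ 467.5  -68.6   45. ]] [np.float64(64.7), np.float64(129.8), np.float64(63.7), np.float64(128.2)] [ 497.72118719 -134.43320959   45.        ]
yaw +y dir [0.03298416 0.99945587] hole [ 498.84264871 -100.45170986] key [ 496.33585238 -176.41035632]
pin base px [array([ 496.83909811, -100.27964283,   52.        ])]
key base [ 497.27698055 -177.57782193   45.        ]
feet [[679.5 273.8   8. ]
 [631.6 108.3   8. ]
 [467.4 154.2   8. ]
 [515.  319.2   8. ]] [573.37448463 213.89576086   8.        ]
platen [569.11768716 212.14589401  46.        ]
bush [590.21184402 299.18309465  56.        ] 89.55689671477285 76.37659305261217
knob top/bot [539.93984166 174.51061058 107.        ] [541.2810055 175.6998129  61.       ]
knob [538.86479443 175.09719881  84.        ] 47.83140531270203 -2.255560222414018
```

```bash
cat >> h.py <<'E'
G=159.
def plan(target,jaw_deg=None,verbose=True):
    "target grip point world; jaw_deg direction of tool y in world (mod 180)"
    o=bot.get_obs(); M=R.from_euler('xyz',o["tcp_rot"]).as_matrix()
    g=o["tool_pos"]+M[:,0]*G
    cur=np.rad2deg(np.arctan2(M[1,1],M[0,1]))
    # keep tool target pointing: TCP shift
    print("t",round(o["time"],2),"grip",g.round(1),"jaw",cur.round(2),"x",M[:,0].round(4),"j",o["joint_positions"].round(2),"w",round(o["grip_width"],1),"F",o["contact_force"].round(1),"Mz",round(float(o["moment"][2]),3))
    if target is None: return
    d=M.T@(np.array(target,float)-g)/10
    out=d.round(2)
    if jaw_deg is not None:
        tr=-((jaw_deg-cur+90)%180-90); print("shift cm",out,"turn",round(tr,2),"or",round(tr-180*np.sign(tr),2))
    else: print("shift cm",out)
E
python3 - <<'E'
from h import *
plan([499.,-100.3,200],24.3)
E
```

```text
t 0.35 grip [ 144.5 -504.7  245.6] jaw -74.02 x [-1.e-04  3.e-04 -1.e+00] j [-1.44  0.34  1.52 -0.    1.28 -0.15] w 91.7 F [ 0.7  0.3 -0.6] Mz -0.055
shift cm [  4.57 -29.11 -45.21] turn 81.68 or -98.32
```

arm_command(moves=[[4.6, -29.1, -45.2, -98.3, 0.45], [4.6, -29.1, -45.2, -98.3, 0.45], [4.6, -29.1, -45.2, -98.3, 0.45], [4.6, -29.1, -45.2, -98.3, 0.45], [4.6, -29.1, -45.2, -98.3, 0.45], [4.6, -29.1, -45.2, -98.3, 0.45], [4.6, -29.1, -45.2, -98.3, 0.45], [4.6, -29.1, -45.2, -98.3, 0.45], [4.6, -29.1, -45.2, -98.3, 0.45], [4.6, -29.1, -45.2, -98.3, 0.45]])

```text
time: 1.35
tool_pos: [474.0, -128.3, 362.1]
tcp_rot: [1.046, 1.57, -0.311]
contact_force: [0.1, -0.9, 0.1]
grip_width: 41.9
```

Run:
```python
from h import *
plan([499.,-100.3,200],24.3)
s=bot.capture("scene"); crop(s,160,120,430,320,2.9,"s2.png")
t=bot.capture("top"); crop(t,180,160,440,320,3,"t3.png")
```

```text
t 1.35 grip [ 474.1 -128.3  203.1] jaw 12.28 x [ 6.e-04 -2.e-04 -1.e+00] j [-0.42  0.32  1.68  0.    1.14 -0.63] w 41.9 F [ 0.1 -0.9  0.1] Mz 0.057
shift cm [ 0.31  3.03 -2.21] turn -12.02 or 167.98
```

View pics/s2.png

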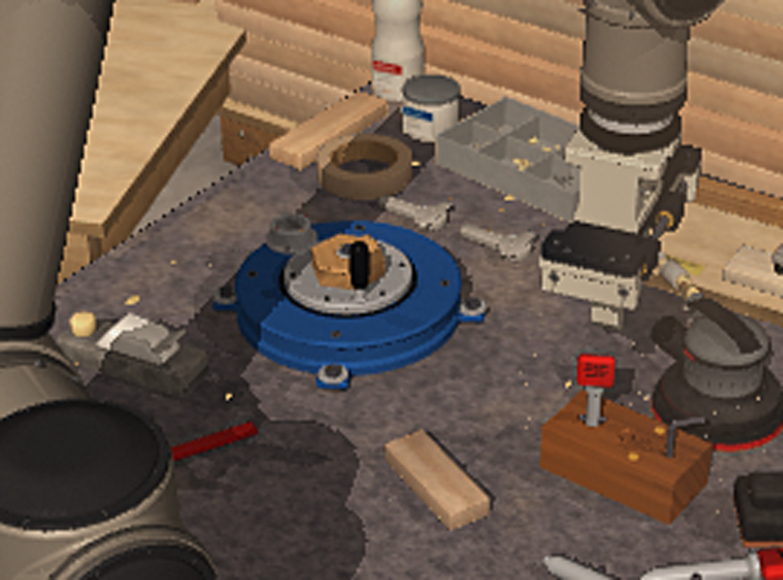

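View pics/t3.png

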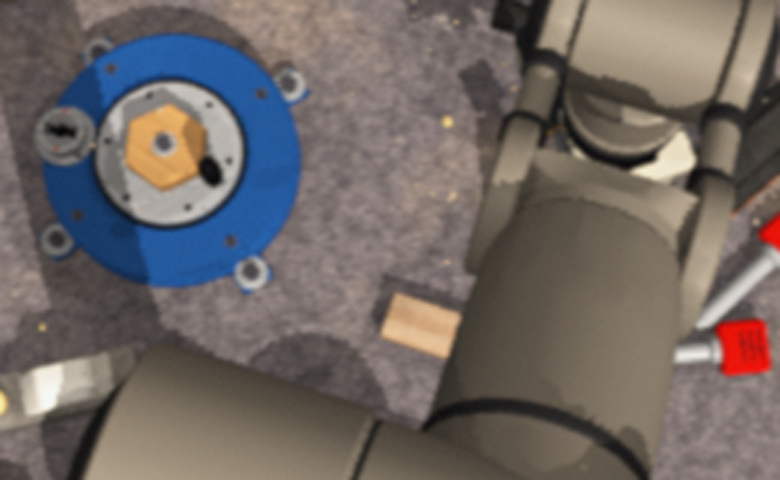

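Both images show the table, bush, pin block and small pin clear and in place. The two big decoy pins have tipped over. My tool passed at least 45 mm above them and felt no force, so they seem to have been standing free on their tips. Next I'll measure the bush in both views and re-measure the pin.

Run:
```python
from h import *
s=bot.capture("scene"); t=bot.capture("top")
crop(s,225,180,345,265,6.5,"s3.png"); crop(s,330,230,420,310,8,"s4.png"); crop(t,180,160,290,260,7,"t4.png")
cs,l=comps(redmask(s["frame"]),30)
for i,st,ce in cs:
    if ce[1]>200: print(st,ce)
```

```text
[359 242  13  11 123] [364.96747967 247.26829268]
[407 267  23   8  34] [417.32352941 272.41176471]
[421 312  21  16 231] [430.88744589 319.51082251]
[380 323  24  20 272] [391.35294118 332.48161765]
```

View pics/s3.png

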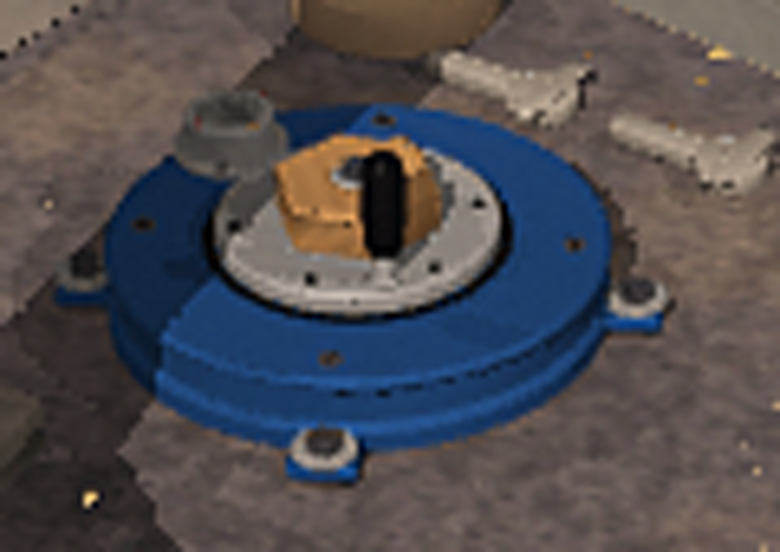

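View pics/s4.png

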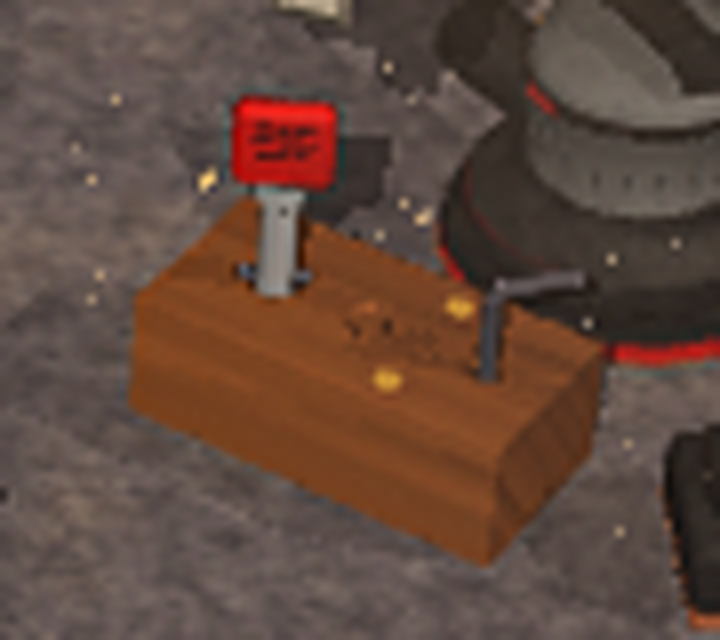

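View pics/t4.png

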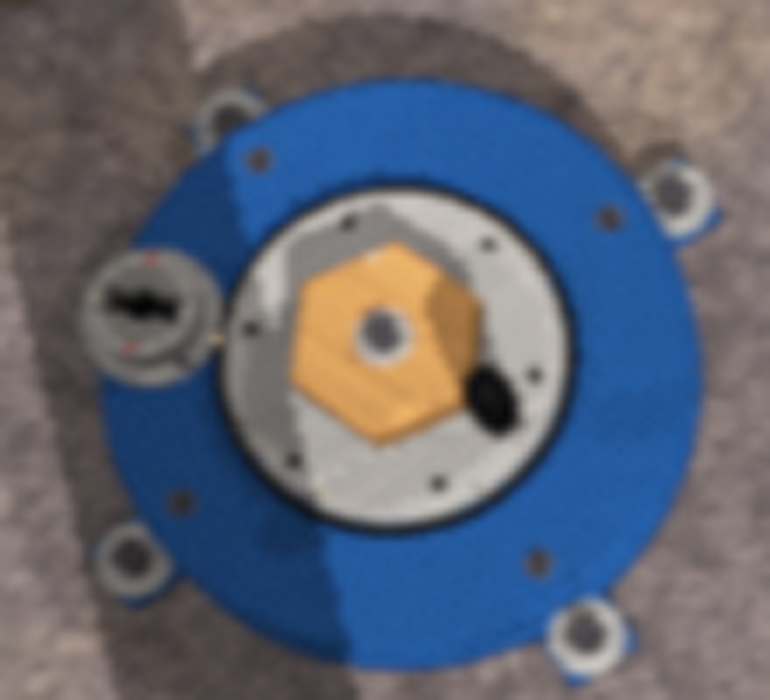

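Run:
```python
from h import *
t=bot.capture("top"); s=bot.capture("scene")
T=lambda u,v,z:onz(t,180+u/7,160+v/7,z)
S=lambda u,v,z:onz(s,225+u/6.5,180+v/6.5,z)
print("red dots",T(149,258,56),T(132,346,56),"mid",T(140.5,302,56)); print("bush base",T(151,318,36))
d=(T(149,258,56)-T(132,346,56))[:2];print("x-dir",np.rad2deg(np.arctan2(d[1],d[0])),np.linalg.norm(d))
print("keyslot",T(143,304,56)); d=(T(108,298,56)-T(180,310,56));print("ydir",np.rad2deg(np.arctan2(d[1],d[0])))
# scene dots
print("scene bush", S(229,113,56), tri(t,(180+140.5/7,160+302/7),s,(225+229/6.5,180+113/6.5)))
hb=T(383,331,73);print("bolt",hb, S(352,168,73)); print("platen",T(397,357,46),S(358,232,46))
h=cv2.cvtColor(t["frame"],cv2.COLOR_BGR2HSV)
m=((h[...,0]>98)&(h[...,0]<118)&(h[...,1]>130)).astype(np.uint8)*255
m[:160]=0;m[262:]=0;m[:,:185]=0;m[:,290:]=0
cn=max(cv2.findContours(m,cv2.RETR_EXTERNAL,cv2.CHAIN_APPROX_NONE)[0],key=cv2.contourArea)
for z in(36,):
    q=np.array([onz(t,*p[0],z)[:2] for p in cn],np.float32)
    # robust fit: iterate least squares circle
    w=np.ones(len(q),bool)
    for _ in range(15):
        A=np.c_[2*q,np.ones(len(q))][w]; x=np.linalg.lstsq(A,(q[w]**2).sum(1),rcond=None)[0]; r=np.sqrt(x[2]+x[:2]@x[:2]); e=np.abs(np.hypot(*(q-x[:2]).T)-r); w=e<max(1.2,np.percentile(e,50))
    print("blue fit",x[:2],r,w.sum(),len(q))
# knob in scene & top
print("knob", tri(t,(180+491/7,160+400/7),s,(225+382/6.5,180+203/6.5)))
```

```text
red dots [612.98249846 298.31252105  56.        ] [580.34095177 306.26066055  56.        ] mid [596.61749885 302.2973598   56.        ]
bush base [596.35994828 302.81105469  36.        ]
x-dir -13.685067812162059 33.59528972073836
keyslot [595.76633707 301.43219093  56.        ]
ydir 74.2940039632601
scene bush [589.48996835 295.5393958   56.        ] (array([599.20319322, 303.76639993,  48.12936683]), np.float64(0.3315232247664675))
bolt [571.41870381 212.89737263  73.        ] [562.56802429 207.59236611  73.        ]
platen [569.11768716 212.14589401  46.        ] [556.69134099 201.06609761  46.        ]
blue fit [569.40338158 212.92898156] 109.70121604036972 193 386
knob (array([540.33277947, 175.56804676,  78.92914739]), np.float64(0.20078103000100564))
```

Run:
```python
from h import *
plan([500.,-99.7,101],24.3)
```

```text
t 1.65 grip [ 472.5 -130.8  203.1] jaw 11.83 x [-4.e-04 -0.e+00 -1.e+00] j [-0.43  0.32  1.68 -0.    1.14 -0.63] w 41.5 F [ 0.1  0.1 -0.5] Mz 0.016
shift cm [10.21  3.34 -2.47] turn -12.47 or 167.53
```

arm_command(moves=[[0, 3.3, -2.5, -8, 0.4], [0, 3.3, -2.5, -12.5, 0.4], [0, 3.3, -2.5, -12.5, 0.4], [0, 3.3, -2.5, -12.5, 0.4], [2.5, 3.3, -2.5, -12.5, 0.4], [5, 3.3, -2.5, -12.5, 0.4]])

```text
time: 2.25
tool_pos: [499.2, -100.8, 312.3]
tcp_rot: [0.649, 1.569, -0.501]
contact_force: [0.7, 0.4, -0.4]
grip_width: 36.6
```

Run:
```python
from h import *
s=bot.capture("scene")
plan([500.,-99.7,101],24.3)
crop(s,310,180,430,280,6,"s5.png")
```

```text
t 2.3 grip [ 497.1 -100.1  149. ] jaw 24.08 x [-0.0057  0.0017 -1.    ] j [-0.35  0.41  1.71 -0.    1.03 -0.77] w 36.8 F [-2.4  1.  -3.2] Mz 0.027
shift cm [4.8 0.3 0.1] turn -0.22 or 179.78
```

View pics/s5.png

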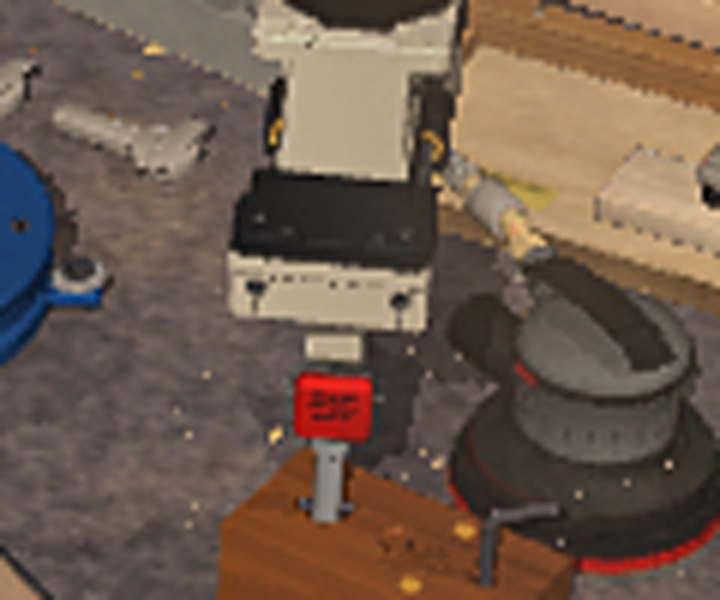

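arm_command(moves=[[1.5, 0.2, 0.1, 0, 0.4], [3, 0.2, 0.1, 0, 0.4], [4.8, 0.2, 0.1, 0, 0.4], [4.8, 0.2, 0.1, 0, 0.4], [4.8, 0.2, 0.1, 0, 0.4], [4.8, 0.2, 0.1, 0, 0]])

```text
time: 2.9
tool_pos: [500.2, -100.8, 261.1]
tcp_rot: [-2.256, 1.567, 2.875]
contact_force: [-0.5, 0.9, 0.4]
grip_width: 32.7
```

Run:
```python
from h import *
plan([500.,-99.7,101],24.3)
```

```text
t 2.9 grip [ 499.5 -100.7  102.1] jaw 24.02 x [-0.004   0.0011 -1.    ] j [-0.35  0.48  1.75 -0.    0.91 -0.77] w 32.7 F [-0.5  0.9  0.4] Mz -0.024
shift cm [ 0.11  0.08 -0.07] turn -0.28 or 179.72
```

arm_command(moves=[[0.1, 0, 0, 0, 0], [0.1, 0, 0, 0, 0], [0.1, 0, 0, 0, 0], [0.1, 0, 0, 0, 0], [0.1, 0, 0, 0, 0], [0.1, 0, 0, 0, 0]])

```text
time: 3.5
tool_pos: [500.4, -100.8, 260.5]
tcp_rot: [-2.272, 1.568, 2.86]
contact_force: [0.0, 0.1, 4.3]
grip_width: 10.0
```

Run:
```python
from h import *
s=bot.capture("scene");t=bot.capture("top")
plan([500.,-99.7,101],24.3)
crop(s,310,180,430,280,6,"s6.png")
```

```text
t 3.6 grip [ 499.9 -100.7  101.4] jaw 24.02 x [-3.1e-03  9.0e-04 -1.0e+00] j [-0.35  0.48  1.75 -0.    0.91 -0.77] w 10.1 F [0.6 1.3 4. ] Mz 0.003
shift cm [ 0.04  0.05 -0.08] turn -0.28 or 179.72
```

View pics/s6.png

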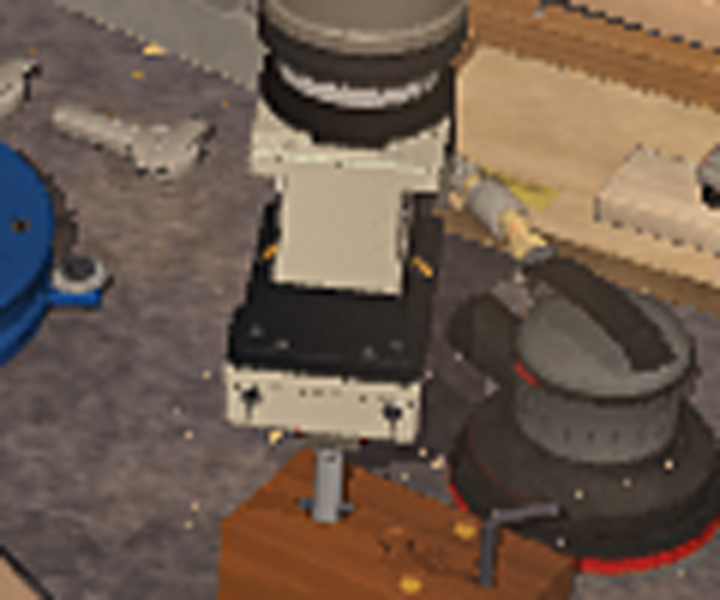

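arm_command(moves=[[-2, 0, 0, 0, 0], [-4.5, 0, 0, 0, 0], [-8, 0, 0, 0, 0], [-10.8, 0, 0, 0, 0], [-10.8, 0, 0, 0, 0], [-10.8, 0, 0, 0, 0]])

```text
time: 4.2
tool_pos: [500.4, -100.9, 367.9]
tcp_rot: [-2.248, 1.567, 2.884]
contact_force: [-0.5, -0.5, -2.5]
grip_width: 9.4
```

Run:
```python
from h import *
s=bot.capture("scene");t=bot.capture("top")
plan([595.,302,209],-15)
crop(s,310,150,430,280,5,"s7.png")
```

```text
t 4.3 grip [ 499.2 -100.5  207.8] jaw 24.01 x [-0.0064  0.002  -1.    ] j [-0.35  0.35  1.62 -0.    1.18 -0.77] w 9.5 F [ 0.3 -0.6 -1.6] Mz -0.062
shift cm [ -0.1   25.13 -32.87] turn 39.01 or -140.99
```

View pics/s7.png

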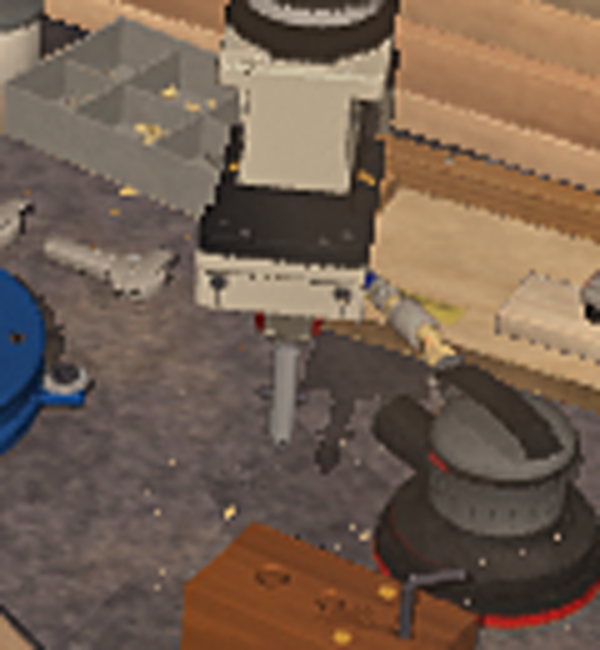

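Run:
```python
from h import *
s=bot.capture("scene")
c=s["frame"][205:250,345:385]; c=cv2.convertScaleAbs(c,alpha=1.6,beta=10)
cv2.imwrite("pics/s8.png",cv2.resize(c,None,fx=13,fy=13,interpolation=cv2.INTER_NEAREST))
plan([595.,302,209],-15)
o=bot.get_obs();M=R.from_euler('xyz',o["tcp_rot"]).as_matrix();g=o["tool_pos"]+M[:,0]*G
for k in(0,54,84): print(k,proj(s,g+M[:,0]*k))
for y in(-12,12): print(proj(s,g+M[:,0]*54+M[:,2]*y))
```

```text
t 4.35 grip [ 499.3 -100.5  207.7] jaw 24.01 x [-0.0065  0.0021 -1.    ] j [-0.35  0.35  1.62 -0.    1.18 -0.77] w 10.1 F [-0.2  0.2 -0.9] Mz -0.024
shift cm [ -0.11  25.12 -32.87] turn 39.01 or -140.99
0 [367.22199219 209.23300423]
54 [365.88509683 228.19828066]
84 [365.1667448  238.38886489]
[360.91296454 227.68137639]
[370.86664805 228.71616413]
```

View pics/s8.png

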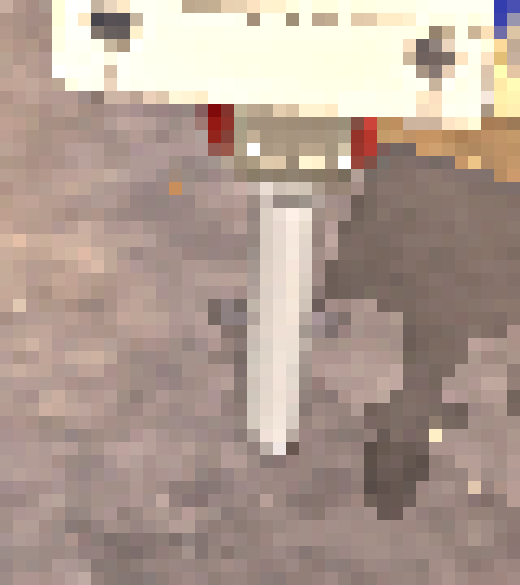

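arm_command(moves=[[-0.3, 25.1, -32.9, 39, 0], [-0.3, 25.1, -32.9, 39, 0], [-0.3, 25.1, -32.9, 39, 0], [-0.3, 25.1, -32.9, 39, 0], [-0.3, 25.1, -32.9, 39, 0], [-0.3, 25.1, -32.9, 39, 0], [-0.3, 25.1, -32.9, 39, 0], [-0.3, 25.1, -32.9, 39, 0], [-0.3, 25.1, -32.9, 39, 0], [-0.3, 25.1, -32.9, 39, 0]])

```text
time: 5.35
tool_pos: [595.3, 306.4, 367.2]
tcp_rot: [-1.572, 1.561, 2.884]
contact_force: [-0.1, -1.0, -1.2]
grip_width: 9.9
```

Run:
```python
from h import *
plan([595.5,302,165],-15)
```

```text
t 5.35 grip [593.9 306.8 208.2] jaw -14.71 x [-0.0093  0.0024 -1.    ] j [0.36 0.64 1.13 0.01 1.38 0.62] w 9.9 F [-0.1 -1.  -1.2] Mz 0.043
shift cm [4.31 0.32 0.42] turn 0.29 or -179.71
```

arm_command(moves=[[2, 0.3, 0.4, 0, 0], [4.3, 0.3, 0.4, 0, 0], [4.3, 0.3, 0.4, 0, 0], [4.3, 0.3, 0.4, 0, 0], [4.3, 0.3, 0.4, 0, 0]])

```text
time: 5.85
tool_pos: [597.2, 301.6, 325.3]
tcp_rot: [-1.689, 1.562, 2.766]
contact_force: [0.1, -0.0, -0.8]
grip_width: 9.8
```

Run:
```python
from h import *
s=bot.capture("scene");t=bot.capture("top")
plan([595.5,302,165],-15)
for c,n,x,y in((s,"s9",235,150),(t,"t9",175,160)):
    f=cv2.convertScaleAbs(c["frame"][y:y+70,x:x+70],alpha=1.6,beta=10)
    cv2.imwrite(f"pics/{n}.png",cv2.resize(f,None,fx=8,fy=8,interpolation=cv2.INTER_NEAREST))
```

```text
t 5.95 grip [596.  302.2 166.5] jaw -14.72 x [-0.0072  0.0032 -1.    ] j [0.35 0.67 1.19 0.01 1.29 0.61] w 9.6 F [-0.1  0.8 -1.1] Mz -0.062
shift cm [ 0.15 -0.04  0.04] turn 0.28 or -179.72
```

View pics/s9.png

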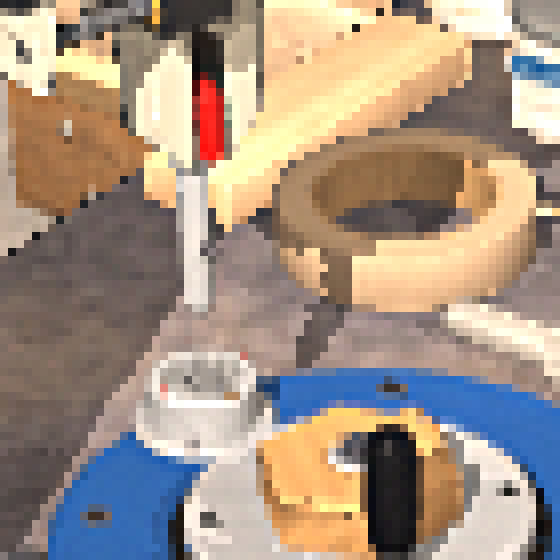

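View pics/t9.png

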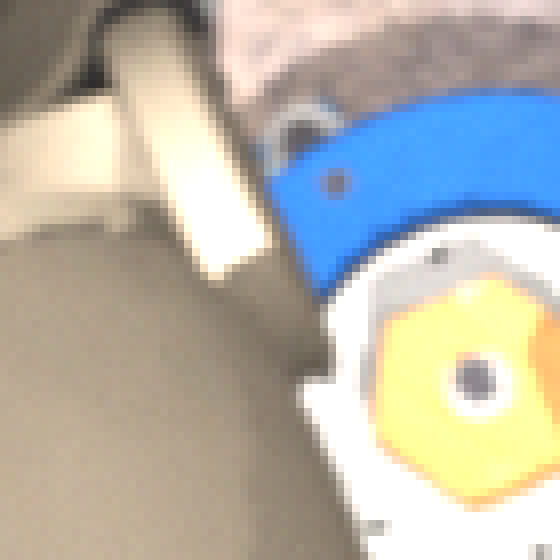

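Run:
```python
from h import *
s=bot.capture("scene")
o=bot.get_obs();M=R.from_euler('xyz',o["tcp_rot"]).as_matrix();g=o["tool_pos"]+M[:,0]*G
tip=g+M[:,0]*83.9; print("tip",tip)
a=proj(s,tip); b=proj(s,[tip[0],tip[1],56]); print(a,b,b-a)
obs=np.array([235+198/8-.5,150+309/8-.5]); bush=np.array([235+204/8-.5,150+372.5/8-.5]); print("obs tip",obs,"pred at 56",obs+b-a,"bush",bush)
# px jac at z=56
J=np.stack([proj(s,[tip[0]+10,tip[1],56])-b,proj(s,[tip[0],tip[1]+10,56])-b],1)/10
print("offset mm",np.linalg.solve(J,bush-(obs+b-a)),J)
```

```text
tip [595.23906938 302.52307508  82.5208129 ]
[259.09093683 187.88594537] [259.53903696 195.79604887] [0.44810013 7.9101035 ]
obs tip [259.25  188.125] pred at 56 [259.69810013 196.0351035 ] bush [260.     196.0625]
offset mm [ 0.37190827 -0.81321743] [[ 0.21285947 -0.27389437]
 [-0.15005552 -0.10231383]]
```

arm_command(moves=[[0.5, 0.05, 0.05, 0, 0], [1, 0.06, 0.05, 0, 0], [1.6, 0.06, 0.05, 0, 0], [2.2, 0.06, 0.05, 0, 0], [2.8, 0.07, 0.05, 0, 0], [3.4, 0.07, 0.05, 0, 0], [4, 0.07, 0.05, 0, 0], [4.5, 0.07, 0.05, 0, 0], [4.5, 0.07, 0.05, 0, 0]])

```text
time: 6.9
tool_pos: [597.0, 301.2, 279.4]
tcp_rot: [-1.597, 1.562, 2.859]
contact_force: [0.2, 0.3, -1.4]
grip_width: 9.7
```

Run:
```python
from h import *
plan([595.5,301.8,108],-15)
print(bot.get_obs()["moment"])
```

```text
t 6.9 grip [595.6 301.6 120.4] jaw -14.71 x [-0.0089  0.0026 -1.    ] j [0.35 0.71 1.24 0.01 1.19 0.61] w 9.7 F [ 0.2  0.3 -1.4] Mz -0.001
shift cm [ 1.24 -0.01 -0.02] turn 0.29 or -179.71
[-0.04981974 -0.07387727 -0.00114651]
```

arm_command(moves=[[0.2, 0, 0, 0, 0], [0.4, 0, 0, 0, 0], [0.6, 0, 0, 0, 0], [0.8, 0, 0, 0, 0], [0.9, 0, 0, 0, 0], [1, 0, 0, 0, 0], [1, 0, 0, 0, 0]])

```text
time: 7.6
tool_pos: [596.9, 301.2, 269.2]
tcp_rot: [-1.585, 1.561, 2.87]
contact_force: [0.4, 0.3, -1.1]
grip_width: 9.9
```

Run:
```python
from h import *
plan([595.5,301.8,108],-15)
print(bot.get_obs()["moment"])
```

```text
t 7.6 grip [595.5 301.6 110.2] jaw -14.72 x [-0.0092  0.0025 -1.    ] j [0.35 0.72 1.25 0.01 1.17 0.61] w 9.9 F [ 0.4  0.3 -1.1] Mz 0.028
shift cm [ 0.22 -0.   -0.02] turn 0.28 or -179.72
[-0.04386803 -0.11201093  0.02756434]
```

arm_command(moves=[[0.1, 0, 0, 0, 0], [0.1, 0, 0, 0, 0], [0.1, 0, 0, 0, 0.15], [0.1, 0, 0, 0, 0.3], [0.1, 0, 0, 0, 0.35], [0.1, 0, 0, 0, 0.35], [0.1, 0, 0, 0, 0.35]])

```text
time: 8.3
tool_pos: [596.9, 301.2, 268.3]
tcp_rot: [-1.592, 1.561, 2.864]
contact_force: [-0.3, 0.5, -0.3]
grip_width: 31.8
```

Run:
```python
from h import *
s=bot.capture("scene")
plan([595.5,301.8,200],-15)
for c,n,x,y in((s,"s10",225,140),):
    f=cv2.convertScaleAbs(c["frame"][y:y+70,x:x+90],alpha=1.6,beta=10)
    cv2.imwrite(f"pics/{n}.png",cv2.resize(f,None,fx=8,fy=8,interpolation=cv2.INTER_NEAREST))
```

```text
t 8.35 grip [595.5 301.6 109.2] jaw -14.72 x [-0.009   0.0025 -1.    ] j [0.35 0.72 1.26 0.01 1.17 0.61] w 32.2 F [-0.2 -0.5  0.3] Mz 0.024
shift cm [-9.07 -0.09 -0.02] turn 0.28 or -179.72
```

View pics/s10.png

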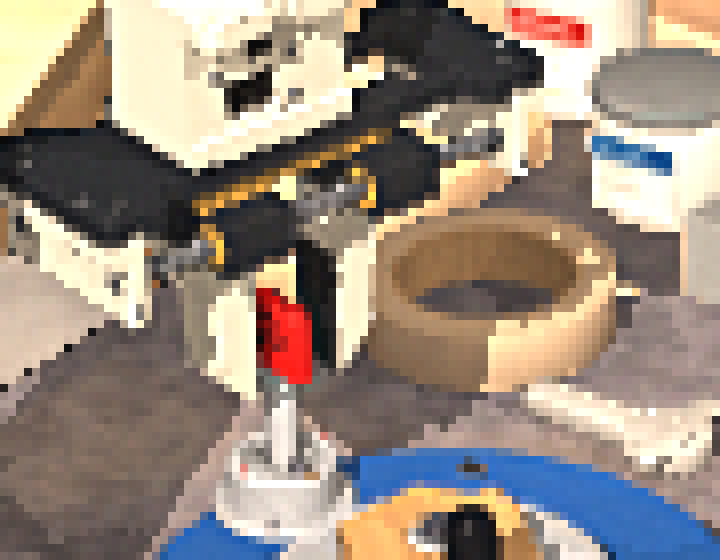

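The pin stands upright in the bush with the wing free between the open fingers. Next I'll lift off and go to the knob.

arm_command(moves=[[-2, 0, 0, 0, 0.4], [-4, 0, 0, 0, 0.4], [-6, 0, 0, 0, 0.4], [-8, 0, 0, 0, 0.4], [-9, 0, 0, 0, 0.4], [-9, 0, 0, 0, 0.4]])

```text
time: 8.95
tool_pos: [597.9, 301.1, 359.9]
tcp_rot: [-1.87, 1.564, 2.585]
contact_force: [0.6, -0.4, -0.8]
grip_width: 36.9
```

Run:
```python
from h import *
plan([540,175,196],-39.6)
```

```text
t 8.95 grip [597.  301.7 200.9] jaw -14.71 x [-0.006   0.0037 -1.    ] j [0.35 0.65 1.14 0.01 1.36 0.61] w 36.9 F [ 0.6 -0.4 -0.8] Mz -0.037
shift cm [ 0.48 -2.29 13.7 ] turn 24.89 or -155.11
```

arm_command(moves=[[0, -2.3, 13.7, 25, 0.45], [0, -2.3, 13.7, 25, 0.45], [0, -2.3, 13.7, 25, 0.45], [0, -2.3, 13.7, 25, 0.45], [0, -2.3, 13.7, 25, 0.45], [0, -2.3, 13.7, 25, 0.45], [0, -2.3, 13.7, 25, 0.45]])

```text
time: 9.65
tool_pos: [541.2, 175.3, 359.2]
tcp_rot: [-1.416, 1.563, 2.605]
contact_force: [-0.2, 0.7, -0.4]
grip_width: 41.7
```

Run:
```python
from h import *
s=bot.capture("scene");t=bot.capture("top")
plan([540,175,150],-39.6)
for c,n,x,y in((s,"s11",225,130),(t,"t11",180,160)):
    f=cv2.convertScaleAbs(c["frame"][y:y+100,x:x+110],alpha=1.5,beta=10)
    cv2.imwrite(f"pics/{n}.png",cv2.resize(f,None,fx=6,fy=6,interpolation=cv2.INTER_NEAREST))
o=bot.get_obs();M=R.from_euler('xyz',o["tcp_rot"]).as_matrix();g=o["tool_pos"]+M[:,0]*G
print(proj(s,g+M[:,0]*19),proj(s,g))
for p in([540,175,107],[540,175,61]): print(proj(s,p))
```

```text
t 9.75 grip [540.  175.8 200.3] jaw -39.62 x [-0.0065  0.0036 -1.    ] j [0.18 0.46 1.47 0.01 1.22 0.87] w 41.4 F [ 0.  -0.3  1. ] Mz -0.007
shift cm [5.03 0.09 0.06] turn -0.02 or 179.98
[282.54501758 178.44484861] [282.40174354 172.06893848]
[283.56674921 202.59139714]
[283.99505974 216.86375652]
```

View pics/s11.png

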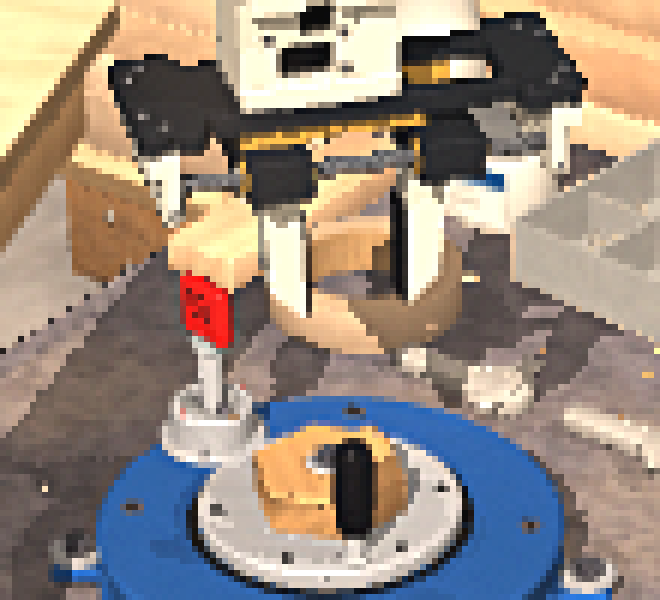

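View pics/t11.png

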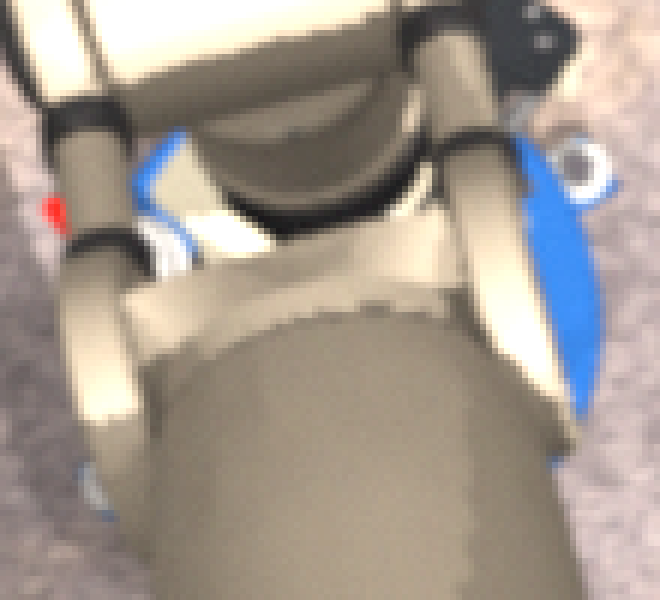

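The pin stands in the bush with its wing at about (208,310) in the crop. The knob's top is at full-frame (283,202.5), which matches (540,175). Next I'll descend around it.

arm_command(moves=[[3, 0, 0, 0, 0.45], [6, 0, 0, 0, 0.45], [8, 0, 0, 0, 0.45], [9, 0.1, 0, 0, 0.45], [10.4, 0.1, 0, 0, 0.45], [10.4, 0.1, 0, 0, 0.45], [10.4, 0.1, 0, 0, 0.26], [10.4, 0.1, 0, 0, 0.26], [10.4, 0.1, 0, 0, 0.26]])

```text
time: 10.65
tool_pos: [541.5, 175.1, 256.3]
tcp_rot: [-1.576, 1.565, 2.445]
contact_force: [0.4, 1.2, -0.0]
grip_width: 25.0
```

```bash
cat >> h.py <<'E'
AX=np.array([571.5,213.])
def arc(total_deg,n,r=None,z=None):
    "rows for rotating grip about axis by total_deg (ccw +)"
    o=bot.get_obs(); M=R.from_euler('xyz',o["tcp_rot"]).as_matrix(); g=o["tool_pos"]+M[:,0]*G
    v=g[:2]-AX; a0=np.arctan2(v[1],v[0]); r=r or np.linalg.norm(v); print("r",np.linalg.norm(v),"ang",np.rad2deg(a0))
    for i in range(1,n+1):
        th=np.deg2rad(total_deg*i/n); p=np.r_[AX+r*np.array([np.cos(a0+th),np.sin(a0+th)]),z or g[2]]
        d=M.T@(p-g)/10; print([*d.round(2).tolist(),round(-total_deg*i/n,1),0.26])
E
python3 - <<'E'
from h import *
s=bot.capture("scene")
plan(None)
arc(14,10)
f=cv2.convertScaleAbs(s["frame"][130:230,225:335],alpha=1.5,beta=10)
cv2.imwrite(f"pics/s12.png",cv2.resize(f,None,fx=6,fy=6,interpolation=cv2.INTER_NEAREST))
E
```

```text
t 10.7 grip [540.6 175.7  97.1] jaw -39.61 x [-0.005   0.0039 -1.    ] j [0.18 0.58 1.59 0.01 0.98 0.87] w 24.3 F [-0.   0.5 -0.2] Mz -0.028
r 48.43225539857553 ang -129.64885725861438
[-0.0, 0.12, -0.0, -1.4, 0.26]
[-0.0, 0.24, -0.01, -2.8, 0.26]
[-0.0, 0.35, -0.01, -4.2, 0.26]
[-0.0, 0.47, -0.02, -5.6, 0.26]
[-0.0, 0.59, -0.04, -7.0, 0.26]
[-0.0, 0.71, -0.05, -8.4, 0.26]
[-0.01, 0.82, -0.07, -9.8, 0.26]
[-0.01, 0.94, -0.09, -11.2, 0.26]
[-0.01, 1.06, -0.12, -12.6, 0.26]
[-0.01, 1.17, -0.14, -14.0, 0.26]
```

View pics/s12.png

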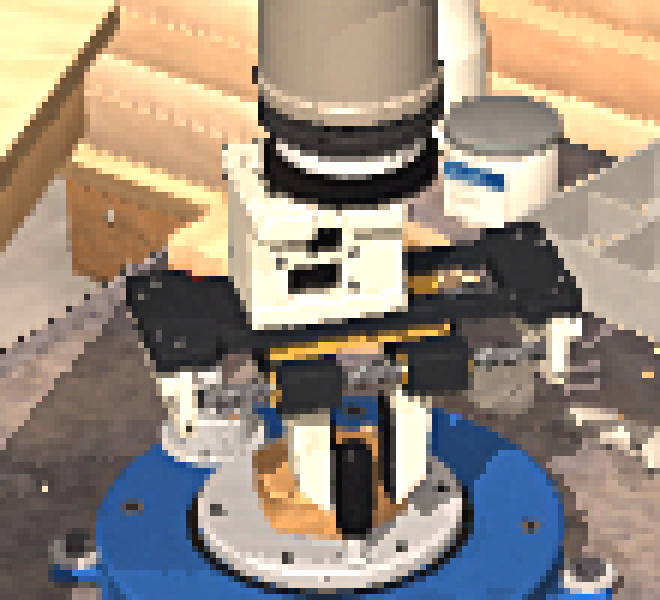

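arm_command(moves=[[0, 0.12, 0, -1.4, 0.26], [0, 0.24, -0.01, -2.8, 0.26], [0, 0.35, -0.01, -4.2, 0.26], [0, 0.47, -0.02, -5.6, 0.26], [0, 0.59, -0.04, -7, 0.26], [0, 0.71, -0.05, -8.4, 0.26], [0, 0.82, -0.07, -9.8, 0.26], [0, 0.94, -0.09, -11.2, 0.26], [0, 1.06, -0.12, -12.6, 0.26], [0, 1.17, -0.14, -14, 0.26]])

```text
time: 11.7
tool_pos: [551.6, 168.4, 255.9]
tcp_rot: [-1.785, 1.565, 2.483]
contact_force: [-1.7, 2.1, 0.7]
grip_width: 24.1
```

Run:
```python
from h import *
plan(None)
arc(14,10)
```

```text
t 11.7 grip [550.9 168.9  96.9] jaw -25.5 x [-0.0045  0.0035 -1.    ] j [0.16 0.59 1.57 0.   0.99 0.6 ] w 24.1 F [-1.7  2.1  0.7] Mz 0.003
r 48.63568352580231 ang -115.06029525682268
[-0.0, 0.12, -0.0, -1.4, 0.26]
[-0.0, 0.24, -0.01, -2.8, 0.26]
[-0.0, 0.36, -0.02, -4.2, 0.26]
[-0.0, 0.47, -0.03, -5.6, 0.26]
[-0.0, 0.59, -0.04, -7.0, 0.26]
[-0.0, 0.71, -0.06, -8.4, 0.26]
[-0.0, 0.83, -0.08, -9.8, 0.26]
[-0.01, 0.94, -0.1, -11.2, 0.26]
[-0.01, 1.06, -0.13, -12.6, 0.26]
[-0.01, 1.18, -0.15, -14.0, 0.26]
```

arm_command(moves=[[0, 0.12, 0, -1.4, 0.26], [0, 0.24, -0.01, -2.8, 0.26], [0, 0.36, -0.02, -4.2, 0.26], [0, 0.47, -0.03, -5.6, 0.26], [0, 0.59, -0.04, -7, 0.26], [0, 0.71, -0.06, -8.4, 0.26], [0, 0.83, -0.08, -9.8, 0.26], [0, 0.94, -0.1, -11.2, 0.26], [0, 1.06, -0.13, -12.6, 0.26], [0, 1.18, -0.15, -14, 0.26]])

```text
time: 12.7
tool_pos: [558.0, 167.9, 255.3]
tcp_rot: [-1.761, 1.548, 2.753]
contact_force: [-29.9, 20.7, 17.6]
grip_width: 24.3
```

Run:
```python
from h import *
s=bot.capture("scene")
plan(None)
arc(14,10)
f=cv2.convertScaleAbs(s["frame"][130:230,225:335],alpha=1.5,beta=10)
cv2.imwrite(f"pics/s13.png",cv2.resize(f,None,fx=6,fy=6,interpolation=cv2.INTER_NEAREST))
```

```text
t 12.75 grip [554.6 169.4  96.3] jaw -11.3 x [-0.0211  0.0086 -0.9997] j [0.16 0.6  1.54 0.01 1.02 0.35] w 24.2 F [-27.2  19.2  16.5] Mz -0.232
r 46.789430607059195 ang -111.12794443321722
[-0.0, 0.11, 0.02, -1.4, 0.26]
[-0.01, 0.23, 0.03, -2.8, 0.26]
[-0.01, 0.34, 0.05, -4.2, 0.26]
[-0.01, 0.45, 0.06, -5.6, 0.26]
[-0.01, 0.57, 0.06, -7.0, 0.26]
[-0.02, 0.68, 0.07, -8.4, 0.26]
[-0.02, 0.8, 0.07, -9.8, 0.26]
[-0.02, 0.91, 0.07, -11.2, 0.26]
[-0.02, 1.02, 0.06, -12.6, 0.26]
[-0.03, 1.14, 0.06, -14.0, 0.26]
```

View pics/s13.png

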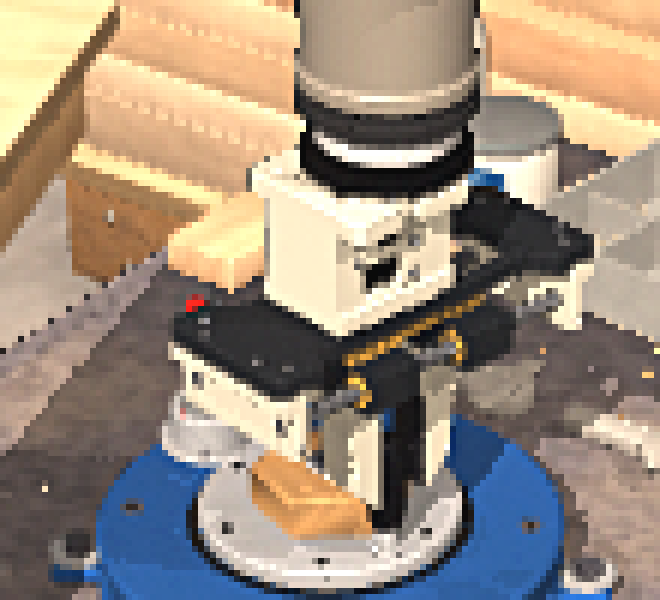

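The block is hard, at 36 N after about 18° of knob travel. The red wing's top has dropped from crop row 272 to about 303, which is roughly 14 mm, so the pin is home. I'll back off now, gently pushing the other way to confirm the lock and take out the tilt.

arm_command(moves=[[0, -0.2, 0, 0, 0.26], [0, -0.4, 0, 0, 0.26], [0, -0.6, 0, 0, 0.26], [0, -0.8, 0, 0, 0.26], [0, -1, 0, 0, 0.26], [0, -1.2, 0, 0, 0.26], [0, -1.3, 0, 0, 0.26]])

```text
time: 13.45
tool_pos: [546.5, 170.1, 255.6]
tcp_rot: [-1.839, 1.552, 2.676]
contact_force: [10.4, -2.4, -7.9]
grip_width: 23.5
```

Run:
```python
from h import *
plan(None)
```

```text
t 13.45 grip [543.9 171.4  96.7] jaw -11.32 x [-0.0165  0.0083 -0.9998] j [0.17 0.58 1.58 0.01 1.   0.36] w 23.5 F [10.4 -2.4 -7.9] Mz 0.043
```

arm_command(moves=[[0, -0.2, 0, 0, 0.26], [0, -0.5, 0, 0, 0.26], [0, -0.7, 0, 0, 0.26], [0, -0.7, 0, 0, 0.26]])

```text
time: 13.85
tool_pos: [543.6, 170.3, 255.6]
tcp_rot: [-2.567, 1.562, 1.947]
contact_force: [24.0, -3.3, -18.3]
grip_width: 23.6
```

Run:
```python
from h import *
plan(None)
```

```text
t 13.85 grip [543.1 171.6  96.6] jaw -11.36 x [-0.0031  0.0078 -1.    ] j [0.17 0.58 1.59 0.01 0.98 0.36] w 23.6 F [ 24.   -3.3 -18.3] Mz 0.066
```

arm_command(moves=[[0, 0.2, 0, 0, 0.26], [0, 0.4, 0, 0, 0.3], [0, 0.4, 0, 0, 0.45], [0, 0.4, 0, 0, 0.45], [-2, 0.4, 0, 0, 0.45], [-5, 0.4, 0, 0, 0.45], [-8, 0.4, 0, 0, 0.45], [-10, 0.4, 0, 0, 0.45], [-10, 0.4, 0, 0, 0.45]])

```text
time: 14.75
tool_pos: [548.0, 169.0, 358.8]
tcp_rot: [3.055, 1.561, 1.287]
contact_force: [1.3, 0.5, -0.5]
grip_width: 41.4
```

Run:
```python
from h import *
s=bot.capture("scene")
plan([595.5,301.7,197],-15)
f=cv2.convertScaleAbs(s["frame"][130:230,225:335],alpha=1.5,beta=10)
cv2.imwrite(f"pics/s14.png",cv2.resize(f,None,fx=6,fy=6,interpolation=cv2.INTER_NEAREST))
```

```text
t 14.8 grip [547.5 170.3 197.8] jaw -11.34 x [-6.0e-04  8.3e-03 -1.0e+00] j [0.16 0.47 1.46 0.01 1.21 0.36] w 41.0 F [-0.2 -0.1 -0.4] Mz -0.022
shift cm [  0.19   2.12 -13.83] turn 3.66 or -176.34
```

View pics/s14.png

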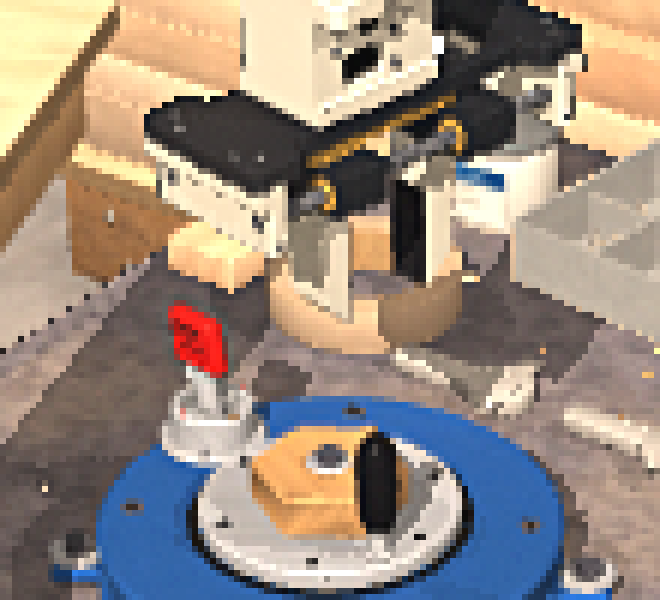

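Knob at crop (380,485). The pin has dropped about 5 px (wing centre now at (198,340)) and leans slightly to the left in the bush. Next I'll go over it and regrip.

arm_command(moves=[[0, 2.1, -13.8, 3.7, 0.45], [0, 2.1, -13.8, 3.7, 0.45], [0, 2.1, -13.8, 3.7, 0.45], [0, 2.1, -13.8, 3.7, 0.45], [0, 2.1, -13.8, 3.7, 0.45], [0, 2.1, -13.8, 3.7, 0.45], [2, 2.1, -13.8, 3.7, 0.45], [3.5, 2.1, -13.8, 3.7, 0.45]])

```text
time: 15.6
tool_pos: [595.1, 299.0, 322.4]
tcp_rot: [-2.764, 1.563, 1.684]
contact_force: [-0.2, -0.4, -0.4]
grip_width: 41.2
```

Run:
```python
from h import *
s=bot.capture("scene")
plan([595.5,301.7,95],-15)
f=cv2.convertScaleAbs(s["frame"][130:220,215:315],alpha=1.5,beta=10)
cv2.imwrite(f"pics/s15.png",cv2.resize(f,None,fx=6,fy=6,interpolation=cv2.INTER_NEAREST))
cs,l=comps(redmask(s["frame"]),8)
for i,st,ce in cs:
    if ce[0]<300 and ce[1]>140: print(st,ce)
for z in(76,93,106): print(z,proj(s,[595.5,301.7,z]))
```

```text
t 15.65 grip [593.7 299.8 160.3] jaw -15.13 x [-0.0056  0.0063 -1.    ] j [0.35 0.67 1.21 0.01 1.26 0.61] w 41.5 F [-1.1 -0.6 -1.6] Mz 0.047
shift cm [ 6.53  0.17 -0.2 ] turn -0.13 or 179.87
[253 181  10  12  63] [257.85714286 186.17460317]
[226 266  22   8  63] [237.0952381  270.01587302]
[220 274  10   4  18] [224.22222222 275.16666667]
76 [259.48546285 189.88860012]
93 [259.19688619 184.76625745]
106 [258.97398434 180.80966703]
```

View pics/s15.png

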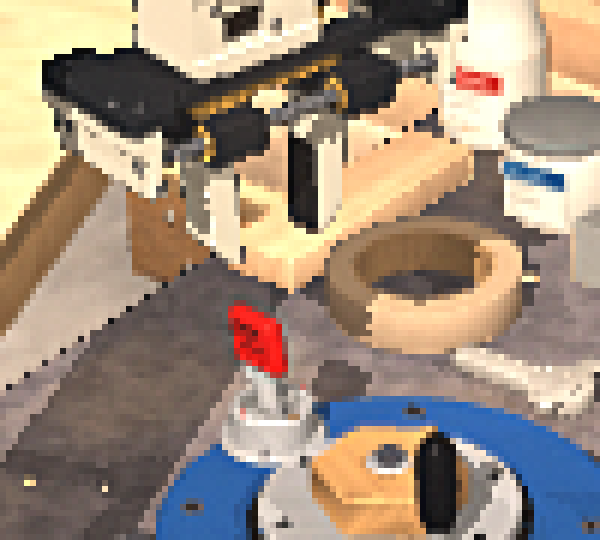

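arm_command(moves=[[1, 0.1, -0.2, 0, 0.45], [2.5, 0.1, -0.2, 0, 0.45], [4, 0.15, -0.2, 0, 0.45], [5.5, 0.15, -0.2, 0, 0.45], [6.5, 0.15, -0.2, 0, 0.45], [6.5, 0.15, -0.2, 0, 0.45], [6.5, 0.15, -0.2, 0, 0.45]])

```text
time: 16.35
tool_pos: [596.4, 300.6, 254.5]
tcp_rot: [-2.184, 1.562, 2.264]
contact_force: [0.2, 0.5, 0.1]
grip_width: 41.4
```

Run:
```python
from h import *
s=bot.capture("scene")
plan([595.5,301.7,95],-15)
f=cv2.convertScaleAbs(s["frame"][130:220,215:315],alpha=1.5,beta=10)
cv2.imwrite(f"pics/s16.png",cv2.resize(f,None,fx=6,fy=6,interpolation=cv2.INTER_NEAREST))
```

```text
t 16.4 grip [595.8 301.8  96. ] jaw -15.14 x [-0.0044  0.0068 -1.    ] j [0.35 0.74 1.27 0.01 1.13 0.61] w 41.5 F [0.2 0.  0.2] Mz -0.006
shift cm [ 0.1  -0.02  0.02] turn -0.14 or 179.86
```

View pics/s16.png

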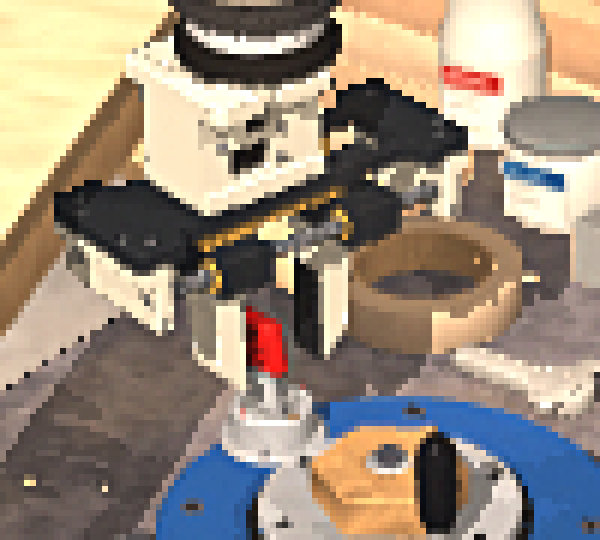

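The wing (crop (267,340)) sits between the fingers and nearer the left one. Next I'll close the gripper.

arm_command(moves=[[0.1, 0, 0, 0, 0.3], [0.1, 0, 0, 0, 0.2], [0.1, 0, 0, 0, 0.12], [0.1, 0, 0, 0, 0], [0.1, 0, 0, 0, 0], [0.1, 0, 0, 0, 0], [0.1, 0, 0, 0, 0]])

```text
time: 17.1
tool_pos: [596.5, 300.8, 254.2]
tcp_rot: [-2.334, 1.563, 2.115]
contact_force: [-0.5, 0.8, 2.2]
grip_width: 9.8
```

Run:
```python
from h import *
s=bot.capture("scene")
plan([595.5,301.7,95],-15)
print(bot.get_obs()["moment"])
f=cv2.convertScaleAbs(s["frame"][130:220,215:315],alpha=1.5,beta=10)
cv2.imwrite(f"pics/s17.png",cv2.resize(f,None,fx=6,fy=6,interpolation=cv2.INTER_NEAREST))
```

```text
t 17.15 grip [595.8 301.9  95.2] jaw -15.14 x [-0.0042  0.0069 -1.    ] j [0.35 0.74 1.27 0.01 1.13 0.61] w 9.9 F [-1.   0.9  1.1] Mz 0.022
shift cm [ 0.02 -0.03  0.03] turn -0.14 or 179.86
[0.0712548  0.00720779 0.02163488]
```

View pics/s17.png

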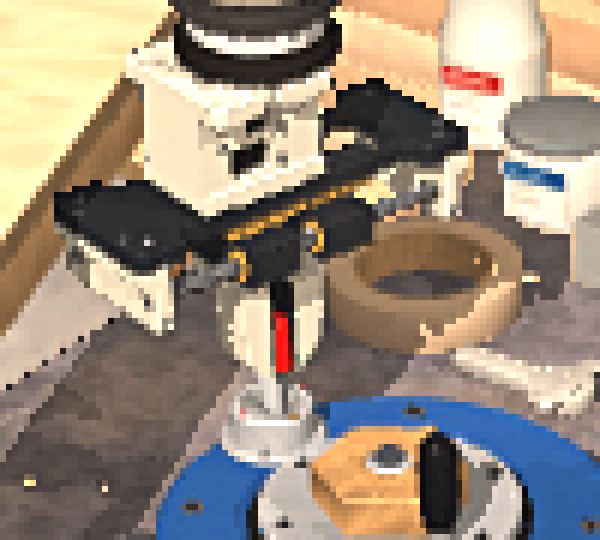

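arm_command(moves=[[0, 0, 0, 5, 0], [0, 0, 0, 10, 0], [0, 0, 0, 15, 0], [0, 0, 0, 20, 0], [0, 0, 0, 25, 0], [0, 0, 0, 30, 0], [0, 0, 0, 35, 0], [0, 0, 0, 40, 0]])

```text
time: 17.95
tool_pos: [596.1, 301.1, 254.2]
tcp_rot: [-1.554, 1.562, 2.193]
contact_force: [-2.6, 1.7, 1.3]
grip_width: 9.9
```

Run:
```python
from h import *
plan([595.5,301.7,95],-105)
print(bot.get_obs()["moment"])
```

```text
t 17.95 grip [595.3 302.3  95.2] jaw -55.34 x [-0.0053  0.0073 -1.    ] j [0.35 0.74 1.27 0.01 1.13 1.31] w 9.9 F [-2.6  1.7  1.3] Mz 0.067
shift cm [0.02 0.06 0.01] turn 49.66 or -130.34
[0.26299113 0.38126507 0.06664221]
```

arm_command(moves=[[0, 0, 0, 6, 0], [0, 0, 0, 12, 0], [0, 0, 0, 18, 0], [0, 0, 0, 24, 0], [0, 0, 0, 30, 0], [0, 0, 0, 36, 0], [0, 0, 0, 42, 0], [0, 0, 0, 47, 0], [0, 0, 0, 51, 0], [0, 0, 0, 51, 0]])

```text
time: 18.95
tool_pos: [595.8, 301.4, 254.2]
tcp_rot: [-0.629, 1.561, 2.227]
contact_force: [-2.0, 1.0, 2.1]
grip_width: 10.2
```

Run:
```python
from h import *
plan([595.5,301.7,95],-105)
print(bot.get_obs()["moment"])
```

```text
t 18.95 grip [594.9 302.6  95.2] jaw -106.36 x [-0.006   0.0078 -1.    ] j [0.35 0.74 1.27 0.01 1.13 2.2 ] w 10.2 F [-2.   1.   2.1] Mz -0.01
shift cm [ 0.02  0.07 -0.09] turn -1.36 or 178.64
[ 0.36709211  0.42467664 -0.00957169]
```

arm_command(moves=[[0, 0, 0, 2, 0], [0, 0, 0, 4, 0], [0, 0, 0, 6, 0], [0, 0, 0, 6, 0]])

```text
time: 19.35
tool_pos: [595.8, 301.6, 254.2]
tcp_rot: [-0.558, 1.561, 2.195]
contact_force: [-0.5, 1.6, 1.3]
grip_width: 9.9
```

Run:
```python
from h import *
plan([595.5,301.7,95],-105)
print(bot.get_obs()["moment"])
s=bot.capture("scene")
f=cv2.convertScaleAbs(s["frame"][130:220,215:315],alpha=1.5,beta=10)
cv2.imwrite(f"pics/s18.png",cv2.resize(f,None,fx=6,fy=6,interpolation=cv2.INTER_NEAREST))
```

```text
t 19.35 grip [594.9 302.9  95.2] jaw -112.27 x [-0.0059  0.0082 -0.9999] j [0.35 0.74 1.27 0.01 1.13 2.31] w 9.9 F [-0.5  1.6  1.3] Mz 0.132
shift cm [ 0.02  0.09 -0.11] turn -7.27 or 172.73
[0.43155374 0.12262771 0.13200041]
```

View pics/s18.png

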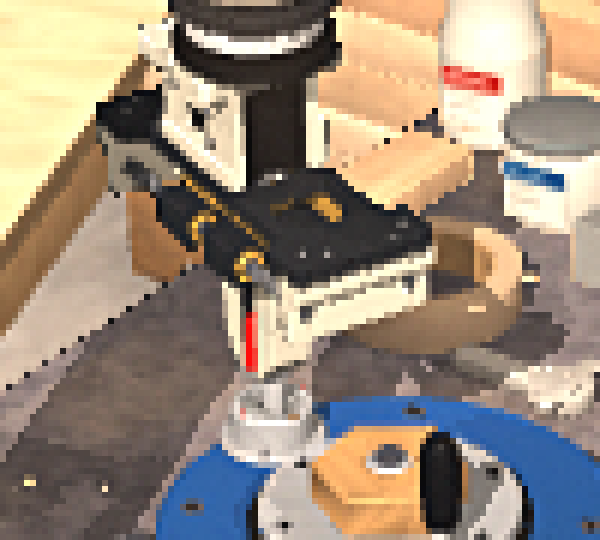

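The stop is felt (Mz 0.13 N m after about 97° of wrist travel). Next I'll release and lift clear.

arm_command(moves=[[0, 0, 0, -1, 0.1], [0, 0, 0, -1, 0.3], [0, 0, 0, -1, 0.4], [0, 0, 0, -1, 0.4], [0, 0, 0, -1, 0.4], [-2, 0, 0, -1, 0.4], [-4, 0, 0, -1, 0.4], [-7, 0, 0, -1, 0.4], [-10, 0, 0, -1, 0.4], [-10, 0, 0, -1, 0.4]])

```text
time: 20.4
tool_pos: [597.1, 301.0, 359.4]
tcp_rot: [-1.446, 1.559, 1.325]
contact_force: [0.4, 0.5, 0.2]
grip_width: 36.8
```

Run:
```python
from h import *
plan([430,150,260],-20)
s=bot.capture("scene")
f=cv2.convertScaleAbs(s["frame"][130:220,215:315],alpha=1.5,beta=10)
cv2.imwrite(f"pics/s19.png",cv2.resize(f,None,fx=6,fy=6,interpolation=cv2.INTER_NEAREST))
```

```text
t 20.4 grip [597.5 302.8 200.4] jaw -111.22 x [ 0.0028  0.0112 -0.9999] j [0.35 0.64 1.15 0.01 1.34 2.29] w 36.8 F [0.4 0.5 0.2] Mz -0.021
shift cm [-6.17 20.24 10.1 ] turn 88.78 or -91.22
```

View pics/s19.png

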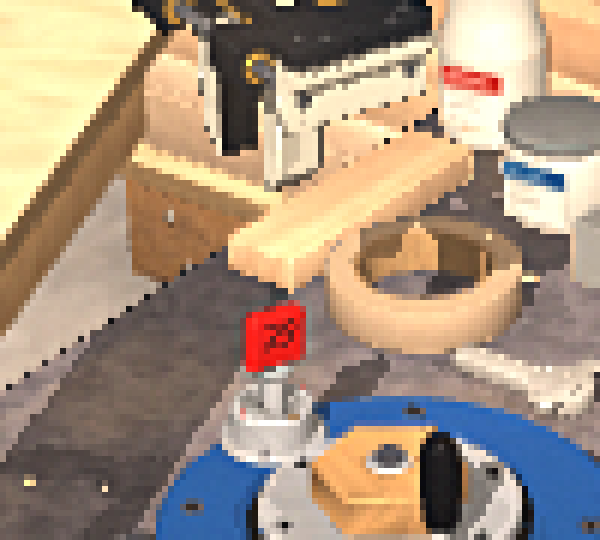

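Run:
```python
from h import *
plan([430,-150,240],-40)
```

```text
t 20.45 grip [596.5 302.4 197.8] jaw -111.23 x [-0.001   0.0098 -1.    ] j [0.35 0.64 1.15 0.01 1.34 2.29] w 36.9 F [-0.7  0.1  0.3] Mz -0.004
shift cm [-4.65 48.16 -0.84] turn -71.23 or 108.77
```

arm_command(moves=[[-4.7, 0, 0, 0, 0.4], [-4.7, 48.2, -0.8, -71, 0.4], [-4.7, 48.2, -0.8, -71, 0.4], [-4.7, 48.2, -0.8, -71, 0.4], [-4.7, 48.2, -0.8, -71, 0.4], [-4.7, 48.2, -0.8, -71, 0.4], [-4.7, 48.2, -0.8, -71, 0.4], [-4.7, 48.2, -0.8, -71, 0.4], [-4.7, 48.2, -0.8, -71, 0.4], [-4.7, 48.2, -0.8, -71, 0.4]])

```text
time: 21.45
tool_pos: [449.6, -97.8, 399.0]
tcp_rot: [-2.197, 1.56, 1.816]
contact_force: [0.1, -0.0, -0.3]
grip_width: 36.5
```

Run:
```python
from h import *
plan(None)
t=bot.capture("top")
crop(t,170,150,290,260,6,"t20.png")
cv2.imwrite("pics/t20f.png",t["frame"])
cs,l=comps(redmask(t["frame"]),20)
for i,st,ce in cs:
    if ce[0]<260 and ce[1]<250:
        r=cv2.minAreaRect(np.argwhere(l==i)[:,::-1].astype(np.float32)); print(r,onz(t,*r[0],106),onz(t,*r[0],93))
        b=cv2.boxPoints(r); q=np.array([onz(t,*p,104)[:2] for p in b])
        for k in range(2): e=q[k+1]-q[k]; print(np.linalg.norm(e),np.rad2deg(np.arctan2(e[1],e[0]))%180)
```

```text
t 21.45 grip [449.2 -96.1 240. ] jaw -40.07 x [-0.0026  0.0106 -0.9999] j [-0.38  0.23  1.7   0.01  1.22  0.31] w 36.5 F [ 0.1 -0.  -0.3] Mz 0.013
((196.23583984375, 196.42453002929688), (3.434013605117798, 11.400925636291504), 15.945395469665527) [599.05122062 300.65489735 106.        ] [603.32257758 303.36987859  93.        ]
28.827041198481783 161.54232920498336
8.632683873574832 67.65110267276465
```

View pics/t20.png

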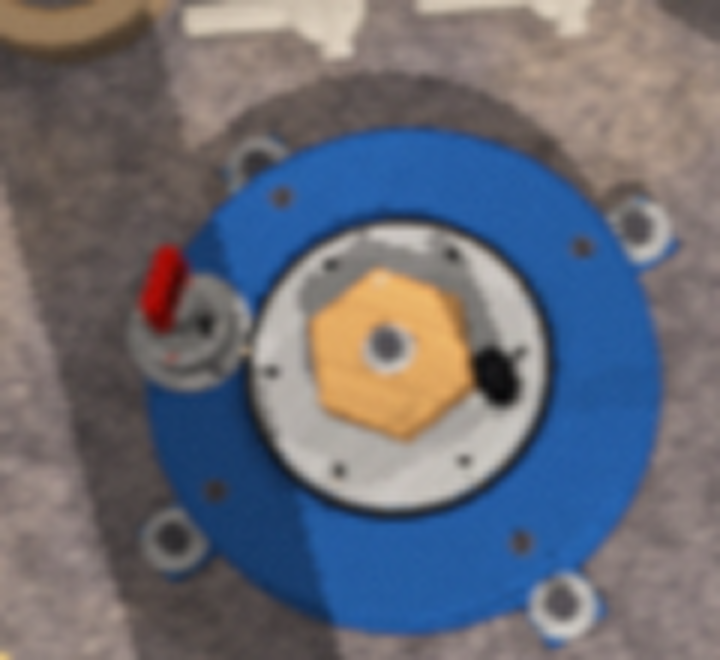

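View pics/t20f.png

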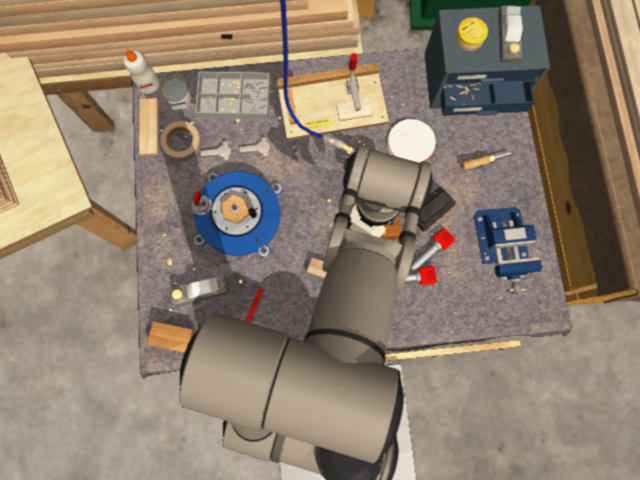

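```bash
python3 -c "
from plant import bot
print(bot.close_job(), bot.get_obs()['time'])"
```

```text
the job is handed in; nothing more can be done
the job is handed in; nothing more can be done
```

The indexing table is locked, and I handed the job in shortly after 21.5 s with the gripper open and clear of everything. The hand-in gave no verdict.

**What I did:** I took the small index pin from the wooden block, put it down through the bush and let it go. I then turned the platen counter-clockwise by its knob, at about 0.24 rad/s, until the pin dropped. Finally I regripped the pin, twisted it clockwise to the stop, released it and moved away.

**Checks that agreed:**
- **Pin home:** the wing dropped about 5 px in the scene view, which fits 14 mm. The platen blocked at about 36 N one way and pushed back at 24 N the other way.
- **Pin locked:** the wrist turned about 97° in all. The resisting moment rose to about 0.13 N m at the end, so it was against the stop. I saw no separate moment peak from the spring balls.
- **After release:** the pin stands upright, with its wing at −18.5° in the world against about −15° for the table's x axis. The 3.5° difference is within the pin's play and my measuring error.

**Disagreed or out of order:**
- The scene camera placed things about 5–8 mm too low, so I lined the pin up with the bush by comparing the two in that view instead.
- The two larger look-alike pins had fallen over by the end of my first arm move. The gripper passed at least 45 mm above them and the wrist felt no force, so they appear to have tipped by themselves. I left them lying on the bench.
- I did not re-measure the plane block, offcut or sanding block. The last top picture showed nothing fallen off the bench.

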